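# Ear defenders to the vise

## Robot

A 6-joint arm with a two-finger parallel gripper is mounted at the origin on the work surface. World frame = base frame: x ahead of the robot, y to its left, z up, the work surface at z = 0. Lengths are in m, angles in rad, forces in N, time in s.
With the tool pointing down it reaches from about 0.375 to 0.975 m from the base axis. Payload 3.8 kg.
Tool frame: the origin (TCP) lies at the very end of the fingers, on their centre line; the grasp point (between the pads) lies 19 mm behind it (bot.grip_point_offset is the distance from the TCP to the grasp point, in m); z points along the fingers, x is the direction in which the jaws open and shut, and the axes are right-handed (so a half turn about z gives the same grasp; the last joint's range is limited). The gripper opens to 85 mm and grips with 20 to 120 N. Pads are 22 mm wide; open, the fingers measure 114 mm over their backs; the gripper's body (76 mm by 85 mm) begins 54 mm behind the grasp point. The pads swing forward as they close: fully open they stand 13 mm farther back than shut.
Start: joints at [-1.15, 0.264, 1.604, -0, 1.274, -0.037], TCP at [0.298, -0.605, 0.231] pointing down, gripper open.
Joint ranges: [-2.63, 2.63], [-0.94, 2.18], [0.31, 2.57], [-1.31, 4.45], [0, 2.66], [-2.55, 2.55]. Speed limits (rad/s): [2.57, 2.57, 3.14, 3.14, 3.14, 3.14].

## Interface

Orientations are given as a rotation vector (axis times angle).
In Python, from workcell import bot, read_camera gives the robot as it stands.
- The arm moves only by the tool arm_command, never from a script. Its argument "rows" is a list of rows, each an object with "delta_rot": the turn, a rotation vector about the tool's x, y, z in rad, a list of three; "xyz": the shift along the tool's x, y, z in m, a list of three; "gripper": the finger opening in m, from 0 to 0.0854. A call has 1 to 12 rows; each row shifts and turns the commanded pose from where the row before left it, along the tool's axes as they then stand; what a row does not reach is not made up. A row lasts 1/10 s, in which the tool goes at most 50 mm and 8.59 degrees, less where a joint would pass 70% of its speed; a pose out of reach is approached as far as the arm can. A call is refused whole if a number of a shift passes 0.05 or a number of a turn 0.15, either way. A call with a gripper value outside its range is refused whole. The fingers move at their own pace and stop on an object; "force" is the grip in N (left out, the last holds). Time passes only in rows, so rows that do not move let the fingers close. It gives the time, the measured TCP pose, the force and the opening at its end, in the units of the state.
- bot.read_state(): the state, without advancing time (a new reading comes with each control period).
- read_camera(name): name is "scene" or "top" or "wrist"; returns a dict with "pixels" (480x640x3 uint8, red, green, blue), "range_z" (480x640 float32, m along the optical axis (not along the pixel's ray), 0 where there is no reading), "intrinsics" (3x3 intrinsics, pixels), "camera_from_world" (4x4, takes a point from world to camera coordinates). Camera axes: x right, y up, looking along -z (the intrinsics and any distortion apply to the point x, -y, -z); pixel columns grow to the right and rows downward; lengths in m; the calibration is good to about 2 mm. A picture is of the moment at which its call begins.
- bot.finish_job(): hands the job in, once; it reports no verdict.
The state is a dict: "time": time; "q": joint angles; "joint_vel": joint speeds; "joint_torque": joint torques, N m; "tool_pos": TCP position; "tcp_rot": TCP orientation; "wrist_force": force on the tool from outside, world axes, zero at the start; "torque": the same for the moment, N m; "width": opening from 0.0 (shut) to 1.0 (fully open).
Only numpy, scipy, OpenCV 4.12 (cv2) and the standard library are available. Lean on these libraries where they do the work, as an engineer would, in place of code of your own. Each camera call takes 0.05 s, during which the arm holds its last target.

## Task

First turn the red swivel hook so that it points straight at the blue bench vise. Then hang the yellow ear defenders on it, with the headband over the hook's arm between the post and the upturned tip and one cup on each side, and let go with the hook still pointing at the vise. Leave the green ear defenders where they stand.

Things in the scene. Friction and masses are not known exactly. Their poses are not given: they have to be found in the camera images.
- swivel_hook: Red arm swivelling on an upright post; stays where left, 2-3 N at tip, 2.2 rad or more either way. Origin: on the axis at the arm's upper face, 145 mm over the bench; x along the arm to the tip, z up. Arm 22 wide, 10 thick, 121 long; at 115 an upright round pin, 12 thick, 14 mm ball end, rises 35 above the arm: pinch or push it from above. Collar radius 18, 6 above the arm; base radius 42, 8 high.
- yellow_defenders: Yellow-cupped ear defenders, rigid, upright on the cups, 0.26 kg. Origin: underside centre between cups; z up, y cup to cup, x along band width. 152 mm over the cups in y; cups 70 in x, 80 high, 64 apart inside. Black band: 30 in x, flat top 72 in y, underside at z 125, top at 130. Grey grip pad on it: 30 in x, 40 in y, z 130 to 166; grip it across y; the band slopes away beside it. Front and back alike.
- green_defenders: Green-cupped ear defenders, same shape and size as the yellow ones, to be left alone. Origin: centre of the underside, midway between the cups; z up, y from cup to cup.
- vise: Blue bench vise fixed to the bench, 103 mm high, 85 mm wide steel jaws, bar handle towards the robot. Origin: on the bench, under the gap between the jaws, z up; 200 to 400 mm from the swivel axis, left or right of it (a dark anvil stands on the other side).
Not all that is in view belongs to the job. What is shaped like the part that bears swivel_hook but pink or turquoise is not meant.

How it is judged:
On the way, in this order (a step that is already met when the one before it is completed fails the run):
1. the hook points at the vise (x of vise in the frame of swivel_hook above 0.1 m and y of vise in the frame of swivel_hook between -0.07 and 0.07 m), for 0.2 s.
2. the yellow ear defenders sit astride the hook's arm (x of yellow_defenders in the frame of swivel_hook between 0.025 and 0.108 m and y of yellow_defenders in the frame of swivel_hook between -0.03 and 0.03 m and z of yellow_defenders in the frame of swivel_hook between -0.137 and -0.113 m and angle between yellow_defenders's own z axis and vertical below 0.26 rad), for 0.2 s.
At the end, for the whole second after the job is handed in: The hook's arm points within 70 mm of the vise's centre; the yellow defenders hang astride it, not swinging (under 80 mm/s), 25 to 108 mm from the swivel axis, within 30 mm of the arm's line, band within 12 mm of its seat, tilt under 15 degrees; green pair within 40 mm of its start (all of step 1 and all of step 2 and linear speed of yellow_defenders below 0.08 m/s and distance of green_defenders from where it was at the start of the episode below 0.04 m); the robot touches nothing.
It fails at once if the green ear defenders are moved 40 mm or more (distance of green_defenders from where it was at the start of the episode above 0.04 m).
It also fails if it takes over 54 s, if anything falls off the work surface, if the arm or the gripper's body presses on something with over 40 N, if the wrist force passes 120 N, or if a joint passes its speed limit or range.

## Working session

There is one attempt and no reset: what is moved stays moved. The work goes in short steps, Python scripts to look and compute and a tool call to move; the robot and the scene stay as the last step left them, time stands still between calls to the robot, and variables do not carry over. Pictures are saved under pics/ and viewed, and the job is handed in when it is done.

Besides the shell and the picture viewer there is one more tool, called by a JSON object that holds its "op" and its "data". arm_command: Moves the arm, as the interface text tells. Its arguments: {"type":"object","properties":{"rows":{"type":"array","items":{"type":"object","properties":{"delta_rot":{"type":"array","items":{"type":"number"}},"xyz":{"type":"array","items":{"type":"number"}},"gripper":{"type":"number"}}}},"force":{"type":"number"}},"required":["rows"]}

```bash
ls; mkdir -p pics; python3 - <<'E'
from workcell import bot, read_camera
import cv2, numpy as np
for n in ["scene","top"]:
    d=read_camera(n); cv2.imwrite(f"pics/{n}0.png",d["pixels"][:,:,::-1])
    np.savez(f"{n}0.npz",**d); print(n,d["intrinsics"].tolist(),np.round(d["camera_from_world"],3).tolist(),(d["range_z"]>0).mean())
s=bot.read_state();print(s["time"],s["tool_pos"],s["tcp_rot"],s["width"])
E
```

```text
pics
scene [[624.8679105418498, 0.0, 322.85963605111516], [0.0, 624.8679105418498, 237.8766631295581], [0.0, 0.0, 1.0]] [[0.278, 0.96, -0.018, -0.126], [-0.56, 0.178, 0.809, 0.15], [0.78, -0.215, 0.587, -1.643], [0.0, 0.0, 0.0, 1.0]] 0.9959309895833334
top [[498.03562558896385, 0.0, 323.1818656899907], [0.0, 498.03562558896385, 245.44388030819835], [0.0, 0.0, 1.0]] [[-0.015, -1.0, 0.006, 0.014], [0.997, -0.014, 0.079, -0.458], [-0.079, 0.007, 0.997, -1.122], [0.0, 0.0, 0.0, 1.0]] 0.9959765625
0.1 [ 0.29805584 -0.60485767  0.23006173] [-2.66654816  1.65882634  0.00273666] 1.0026614644630087
```

View pics/scene0.png

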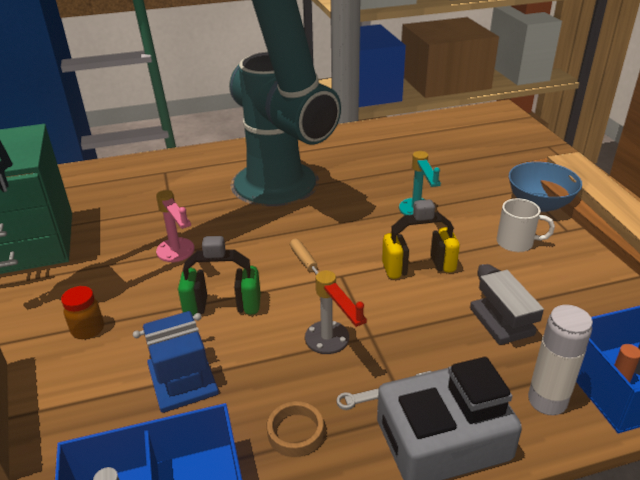

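View pics/top0.png

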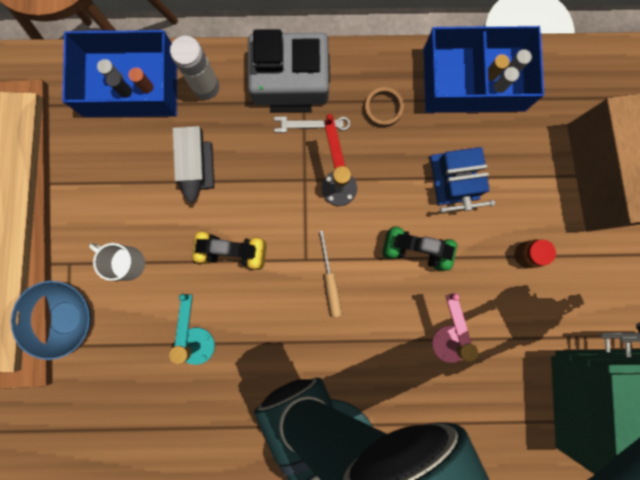

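The scene view shows the red hook at (335,310) with its tip at (358,315), the blue vise at (178,362), the yellow pair at (422,245) and the green pair at (220,280). In the top view these are: hook post (341,175) and tip (330,118), vise (462,175), yellow (229,250), green (420,247).

Things that could be mistaken for the targets, in top pixels:
- **Hook:** red (335,145) is the target. Pink (460,330) and turquoise (185,330) are not.
- **Defenders:** yellow (229,250) is the target. Green (420,247) stays where it is.
- **Vise:** blue with the steel jaws (462,175) is the target. The dark anvil (190,160) and the blue bins (120,70) and (483,68) are not.

```bash
cat > h.py <<'E'
import numpy as np, cv2
def load(n):
    return dict(np.load(n))
def cloud(d):
    K=d["intrinsics"];T=np.linalg.inv(d["camera_from_world"]);z=d["range_z"].astype(float)
    v,u=np.mgrid[0:480,0:640]
    P=np.stack([(u-K[0,2])/K[0,0]*z,-(v-K[1,2])/K[1,1]*z,-z,np.ones_like(z)],-1)@T.T
    return P[...,:3]
def ray(d,u,v,z):
    K=d["intrinsics"];T=np.linalg.inv(d["camera_from_world"])
    r=T[:3,:3]@np.array([(u-K[0,2])/K[0,0],-(v-K[1,2])/K[1,1],-1]);o=T[:3,3]
    return o+r*(z-o[2])/r[2]
def hsv(d): return cv2.cvtColor(d["pixels"],cv2.COLOR_RGB2HSV)
E
cat > m.py <<'E'
from h import *
def mask(d,lo,hi,box,zr):
    H=hsv(d);P=cloud(d);m=cv2.inRange(H,lo,hi)>0
    x0,x1,y0,y1=box
    return P[m&(P[...,0]>x0)&(P[...,0]<x1)&(P[...,1]>y0)&(P[...,1]<y1)&(P[...,2]>zr[0])&(P[...,2]<zr[1])]
E
python3 - <<'E'
from m import *
for n in ["top0.npz","scene0.npz"]:
    d=load(n);P=cloud(d);print(n)
    if n[0]=="t":
        for nm,u,v in [("post",341,175),("tip",330,118),("vise",462,175),("yel",229,250),("gr",420,247)]: print(nm,P[v,u].round(3))
    for nm,lo,hi,box,zr in [("red",(0,180,80),(6,255,255),(.5,.9,-.2,.2),(.1,.2)),("gold",(12,120,60),(25,255,255),(.5,.75,-.2,.1),(.13,.2)),
      ("yellowcup",(23,180,90),(33,255,255),(.3,.7,0,.4),(.02,.1)),("greencup",(50,150,40),(75,255,255),(.3,.7,-.4,0),(.02,.1)),
      ("vise",(105,120,40),(125,255,255),(.5,.7,-.4,-.15),(.01,.12)),("steel",(0,0,90),(179,60,255),(.5,.72,-.4,-.15),(.085,.12)),
      ("ypad",(0,0,20),(179,80,255),(.4,.6,.1,.3),(.15,.18)),("yband",(0,0,0),(179,120,140),(.4,.6,.1,.3),(.115,.14))]:
        Q=mask(d,lo,hi,box,zr)
        if len(Q)<5: print(nm,len(Q));continue
        r=cv2.minAreaRect(Q[:,:2].astype(np.float32))
        print(nm,len(Q),np.median(Q,0).round(3),Q.min(0).round(3),Q.max(0).round(3),np.round(r[0],3),np.round(r[1],3),round(r[2],1))
E
```

```text
top0.npz
post [ 0.591 -0.03   0.151]
tip [ 0.702 -0.009  0.178]
vise [ 0.604 -0.3    0.077]
yel [0.44  0.197 0.159]
gr [ 0.441 -0.186  0.157]
red 498 [ 0.661 -0.017  0.145] [ 0.61  -0.037  0.136] [ 0.711 -0.001  0.185] [ 0.661 -0.017] [0.101 0.022] 12.1
gold 254 [ 0.592 -0.032  0.151] [ 0.575 -0.049  0.133] [ 0.613 -0.014  0.156] [ 0.593 -0.032] [0.035 0.035] 17.5
yellowcup 37 [0.426 0.169 0.076] [0.409 0.141 0.071] [0.48  0.285 0.081] [0.445 0.213] [0.14  0.058] 82.7
greencup 459 [ 0.445 -0.147  0.077] [ 0.4   -0.277  0.047] [ 0.49  -0.128  0.084] [ 0.445 -0.202] [0.145 0.065] 76.7
vise 1756 [ 0.606 -0.288  0.1  ] [ 0.553 -0.354  0.01 ] [ 0.669 -0.247  0.108] [ 0.614 -0.3  ] [0.117 0.095] 7.1
steel 323 [ 0.607 -0.307  0.103] [ 0.564 -0.351  0.092] [ 0.661 -0.261  0.11 ] [ 0.609 -0.304] [0.098 0.085] 6.2
ypad 293 [0.446 0.214 0.165] [0.432 0.195 0.15 ] [0.463 0.235 0.171] [0.448 0.216] [0.04 0.03] 83.2
yband 392 [0.446 0.192 0.128] [0.428 0.163 0.115] [0.466 0.27  0.139] [0.448 0.217] [0.107 0.03 ] 82.8
scene0.npz
red 690 [ 0.669 -0.019  0.143] [ 0.607 -0.04   0.135] [0.714 0.001 0.18 ] [ 0.659 -0.019] [0.107 0.022] 11.8
gold 313 [ 0.596 -0.037  0.148] [ 0.573 -0.051  0.13 ] [0.701 0.002 0.174] [ 0.637 -0.017] [0.134 0.036] 20.6
yellowcup 1082 [0.469 0.16  0.063] [0.409 0.135 0.02 ] [0.491 0.287 0.089] [0.45  0.212] [0.15  0.068] 83.4
greencup 805 [ 0.465 -0.166  0.069] [ 0.402 -0.285  0.02 ] [ 0.494 -0.132  0.092] [ 0.448 -0.207] [0.147 0.066] 75.7
vise 3992 [ 0.651 -0.303  0.073] [ 0.554 -0.359  0.01 ] [ 0.679 -0.249  0.105] [ 0.616 -0.304] [0.118 0.098] 6.7
steel 428 [ 0.599 -0.307  0.103] [ 0.552 -0.352  0.085] [ 0.634 -0.263  0.107] [ 0.591 -0.307] [0.071 0.087] 9.6
ypad 237 [0.454 0.211 0.162] [0.434 0.193 0.15 ] [0.463 0.233 0.168] [0.449 0.214] [0.04  0.028] 82.0
yband 358 [0.453 0.199 0.128] [0.426 0.164 0.115] [0.468 0.265 0.14 ] [0.447 0.215] [0.102 0.035] 81.8
```

```bash
python3 - <<'E'
from h import *
d=load("scene0.npz")["pixels"][:,:,::-1]
c=cv2.resize(d[190:410,120:480],None,fx=2.2,fy=2.2,interpolation=cv2.INTER_CUBIC);cv2.imwrite("pics/crop1.png",c)
E
```

```text
(no output)
```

View pics/crop1.png

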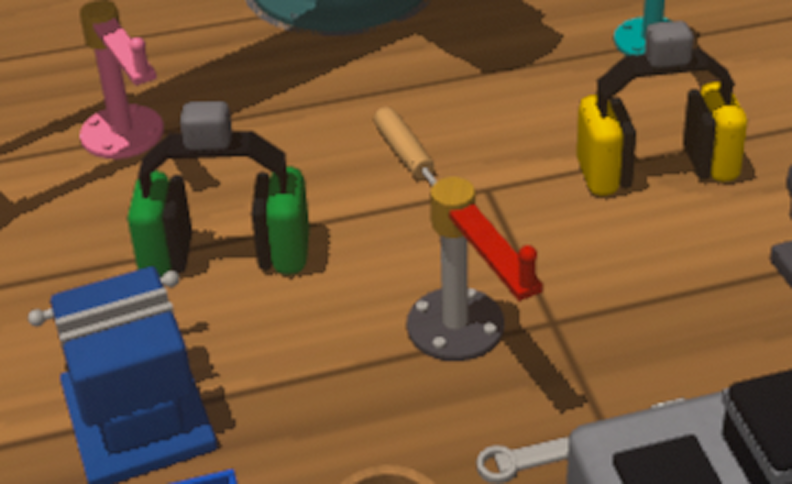

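The crop confirms the choice: red hook with a gold collar at (455,200), upright pin at (528,260), yellow pair at (665,110), green pair at (215,190) and the blue vise with steel jaws at (115,315).

Next I plan the caging push on the pin: jaws along the tangent, turning with the arm from +12° to about -88°.

```bash
cat > plan.py <<'E'
import numpy as np, sys, json
from scipy.spatial.transform import Rotation as R
from workcell import bot
def plan(wps, grip, start=None):
    """wps: list of (x,y,z,theta_deg); one row each. tool pointing down."""
    if start is None:
        s=bot.read_state(); p=np.array(s["tool_pos"]);r=R.from_rotvec(s["tcp_rot"])
    else: p,r=start
    x=r.apply([1,0,0]); print("now",p.round(4),"th",np.degrees(np.arctan2(x[1],x[0])).round(1),"zaxis",r.apply([0,0,1]).round(3))
    rows=[]
    for i,(a,b,c,t) in enumerate(wps):
        t=np.radians(t); Rt=R.from_matrix(np.array([[np.cos(t),np.sin(t),0],[np.sin(t),-np.cos(t),0],[0,0,-1]]))
        dx=np.round(r.inv().apply(np.array([a,b,c])-p),4); dr=np.round((r.inv()*Rt).as_rotvec(),3)
        p=p+r.apply(dx); r=r*R.from_rotvec(dr)
        rows.append({"xyz":dx.tolist(),"delta_rot":dr.tolist(),"gripper":grip})
        assert np.linalg.norm(dx)<=.05 and np.abs(dr).max()<.15,(dx,dr)
        if i%12==0: print("--")
        print(json.dumps(rows[-1]))
    print("end",p.round(4)); return p,r
def lin(a,b,n): return [tuple(np.array(a)+(np.array(b)-np.array(a))*k/n) for k in range(1,n+1)]
E
python3 - <<'E'
from plan import *
from m import *
s=bot.read_state();p=s["tool_pos"]
plan(lin((*p,-63.8),(0.7055,-.008,.25,102),24),.04)
P=cloud(load("top0.npz"));print("toaster",P[30:105,250:328].reshape(-1,3).max(0),P[30:105,250:328].reshape(-1,3).min(0))
E
```

```text
now [ 0.2981 -0.6049  0.2301] th -63.8 zaxis [-0.001  0.002 -1.   ]
--
{"xyz": [-0.0148, -0.0262, -0.0008], "delta_rot": [-0.0, 0.002, -0.12], "gripper": 0.04}
{"xyz": [-0.0116, -0.0278, -0.0008], "delta_rot": [-0.0, 0.0, -0.121], "gripper": 0.04}
{"xyz": [-0.0081, -0.029, -0.0008], "delta_rot": [-0.0, 0.0, -0.12], "gripper": 0.04}
{"xyz": [-0.0046, -0.0298, -0.0009], "delta_rot": [-0.0, 0.0, -0.121], "gripper": 0.04}
{"xyz": [-0.0009, -0.0301, -0.0008], "delta_rot": [-0.0, -0.0, -0.12], "gripper": 0.04}
{"xyz": [0.0026, -0.03, -0.0008], "delta_rot": [-0.0, -0.0, -0.121], "gripper": 0.04}
{"xyz": [0.0062, -0.0294, -0.0008], "delta_rot": [-0.0, -0.0, -0.12], "gripper": 0.04}
{"xyz": [0.0098, -0.0285, -0.0009], "delta_rot": [-0.0, -0.0, -0.121], "gripper": 0.04}
{"xyz": [0.0131, -0.0271, -0.0008], "delta_rot": [-0.0, -0.0, -0.121], "gripper": 0.04}
{"xyz": [0.0163, -0.0254, -0.0008], "delta_rot": [-0.0, -0.0, -0.12], "gripper": 0.04}
{"xyz": [0.0191, -0.0232, -0.0008], "delta_rot": [-0.0, -0.0, -0.121], "gripper": 0.04}
{"xyz": [0.0219, -0.0207, -0.0009], "delta_rot": [-0.0, -0.0, -0.1
[... 467 characters left out ...]
 [0.0301, -0.0011, -0.0008], "delta_rot": [0.0, -0.0, -0.121], "gripper": 0.04}
{"xyz": [0.03, 0.0026, -0.0008], "delta_rot": [0.0, -0.0, -0.12], "gripper": 0.04}
{"xyz": [0.0295, 0.0061, -0.0009], "delta_rot": [0.0, -0.0, -0.121], "gripper": 0.04}
{"xyz": [0.0285, 0.0097, -0.0008], "delta_rot": [0.0, -0.0, -0.121], "gripper": 0.04}
{"xyz": [0.0272, 0.013, -0.0008], "delta_rot": [0.0, -0.0, -0.12], "gripper": 0.04}
{"xyz": [0.0254, 0.0162, -0.0008], "delta_rot": [0.0, -0.0, -0.121], "gripper": 0.04}
{"xyz": [0.0232, 0.0191, -0.0008], "delta_rot": [0.0, -0.0, -0.12], "gripper": 0.04}
end [ 0.7055 -0.008   0.25  ]
toaster [1.38500714 0.28118197 1.15504507] [ 0.36800707 -0.02560293 -0.7641162 ]
```

{"op": "arm_command", "data": {"rows": [{"xyz": [-0.015, -0.026, -0.001], "delta_rot": [0, 0, -0.12], "gripper": 0.04}, {"xyz": [-0.012, -0.028, -0.001], "delta_rot": [0, 0, -0.12], "gripper": 0.04}, {"xyz": [-0.008, -0.029, -0.001], "delta_rot": [0, 0, -0.12], "gripper": 0.04}, {"xyz": [-0.005, -0.03, -0.001], "delta_rot": [0, 0, -0.12], "gripper": 0.04}, {"xyz": [-0.001, -0.03, -0.001], "delta_rot": [0, 0, -0.12], "gripper": 0.04}, {"xyz": [0.003, -0.03, -0.001], "delta_rot": [0, 0, -0.12], "gripper": 0.04}, {"xyz": [0.006, -0.029, -0.001], "delta_rot": [0, 0, -0.12], "gripper": 0.04}, {"xyz": [0.01, -0.028, -0.001], "delta_rot": [0, 0, -0.12], "gripper": 0.04}, {"xyz": [0.013, -0.027, -0.001], "delta_rot": [0, 0, -0.12], "gripper": 0.04}, {"xyz": [0.016, -0.025, -0.001], "delta_rot": [0, 0, -0.12], "gripper": 0.04}, {"xyz": [0.019, -0.023, -0.001], "delta_rot": [0, 0, -0.12], "gripper": 0.04}, {"xyz": [0.022, -0.021, -0.001], "delta_rot": [0, 0, -0.12], "gripper": 0.04}]}}

```text
time: 1.3
tool_pos: [0.5021, -0.3068, 0.2427]
tcp_rot: [-3.098, -0.519, 0.001]
wrist_force: [-0.0, -0.3, -0.0]
width: 0.469
```

{"op": "arm_command", "data": {"rows": [{"xyz": [0.024, -0.018, -0.001], "delta_rot": [0, 0, -0.12], "gripper": 0.04}, {"xyz": [0.026, -0.015, -0.001], "delta_rot": [0, 0, -0.12], "gripper": 0.04}, {"xyz": [0.028, -0.012, -0.001], "delta_rot": [0, 0, -0.12], "gripper": 0.04}, {"xyz": [0.029, -0.008, -0.001], "delta_rot": [0, 0, -0.12], "gripper": 0.04}, {"xyz": [0.03, -0.005, -0.001], "delta_rot": [0, 0, -0.12], "gripper": 0.04}, {"xyz": [0.03, -0.001, -0.001], "delta_rot": [0, 0, -0.12], "gripper": 0.04}, {"xyz": [0.03, 0.003, -0.001], "delta_rot": [0, 0, -0.12], "gripper": 0.04}, {"xyz": [0.029, 0.006, -0.001], "delta_rot": [0, 0, -0.12], "gripper": 0.04}, {"xyz": [0.028, 0.01, -0.001], "delta_rot": [0, 0, -0.12], "gripper": 0.04}, {"xyz": [0.027, 0.013, -0.001], "delta_rot": [0, 0, -0.12], "gripper": 0.04}, {"xyz": [0.025, 0.016, -0.001], "delta_rot": [0, 0, -0.12], "gripper": 0.04}, {"xyz": [0.023, 0.019, -0.001], "delta_rot": [0, 0, -0.12], "gripper": 0.04}]}}

```text
time: 2.5
tool_pos: [0.7083, -0.012, 0.2545]
tcp_rot: [-1.986, -2.433, 0.001]
wrist_force: [0.6, -0.6, 0.3]
width: 0.474
```

```bash
python3 - <<'E'
from plan import *
from workcell import read_camera
import cv2
d=read_camera("wrist"); cv2.imwrite("pics/w1.png",d["pixels"][:,:,::-1]);np.savez("w1.npz",**d)
plan(lin((.7055,-.008,.25,102),(.7055,-.008,.153,102),4),.04); print(bot.read_state()["width"])
from m import *
Q=mask(d,(0,150,60),(6,255,255),(.55,.8,-.1,.1),(.165,.2));print(len(Q),Q.mean(0) if len(Q) else 0, Q.max(0))
E
```

```text
now [ 0.7107 -0.0077  0.2544] th 101.9 zaxis [ 0.001  0.003 -1.   ]
--
{"xyz": [0.0007, -0.0052, 0.0286], "delta_rot": [0.002, -0.003, -0.001], "gripper": 0.04}
{"xyz": [-0.0, 0.0, 0.0243], "delta_rot": [-0.0, -0.0, -0.0], "gripper": 0.04}
{"xyz": [-0.0, 0.0, 0.0242], "delta_rot": [-0.0, -0.0, -0.0], "gripper": 0.04}
{"xyz": [-0.0, 0.0, 0.0243], "delta_rot": [-0.0, -0.0, -0.0], "gripper": 0.04}
end [ 0.7055 -0.008   0.153 ]
0.46819770037044783
374 [ 0.7006977  -0.00816569  0.17741971] [ 0.7080245  -0.00182435  0.18171653]
```

View pics/w1.png

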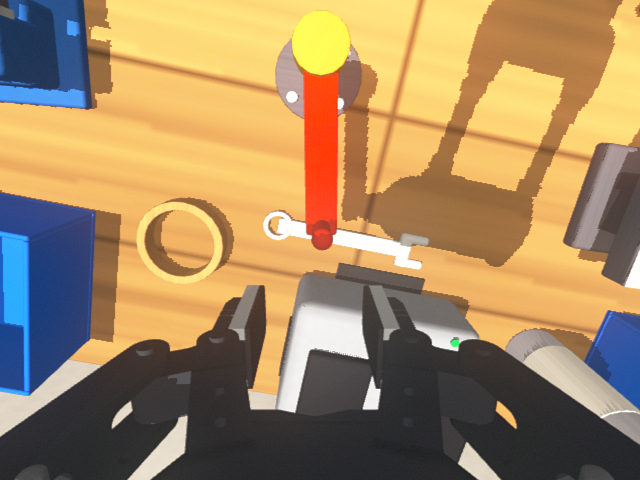

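The wrist view shows the red pin ball at (321,237), midway between the jaws (255 and 375). The toaster lies below at (350,340), so I check its height before descending.

```bash
python3 - <<'E'
from m import *
P=cloud(load("top0.npz"))
for v,u in [(95,260),(80,260),(60,310),(40,270),(97,318),(108,290)]: print(u,v,P[v,u].round(3))
E
```

```text
260 95 [0.791 0.144 0.076]
260 80 [0.821 0.142 0.087]
310 60 [0.858 0.031 0.102]
270 40 [0.882 0.114 0.147]
318 97 [0.793 0.015 0.056]
290 108 [0.786 0.081 0.006]
```

{"op": "arm_command", "data": {"rows": [{"xyz": [0.001, -0.006, 0.026], "delta_rot": [0.002, -0.003, 0], "gripper": 0.04}, {"xyz": [0, 0, 0.02], "delta_rot": [0, 0, 0], "gripper": 0.04}]}}

```text
time: 2.75
tool_pos: [0.7017, -0.0126, 0.2082]
tcp_rot: [1.992, 2.429, -0.006]
wrist_force: [-0.4, -0.6, -0.8]
width: 0.467
```

{"op": "arm_command", "data": {"rows": [{"xyz": [0.003, 0, 0.02], "delta_rot": [0, 0, 0], "gripper": 0.04}, {"xyz": [0, 0, 0.02], "delta_rot": [0, 0, 0], "gripper": 0.04}, {"xyz": [0, 0, 0.012], "delta_rot": [0, 0, 0], "gripper": 0.04}, {"xyz": [0, 0, 0], "delta_rot": [0, 0, 0], "gripper": 0.022}, {"xyz": [0, 0, 0], "delta_rot": [0, 0, 0], "gripper": 0.022}, {"xyz": [0, 0, 0], "delta_rot": [0, 0, 0], "gripper": 0.022}]}}

```text
time: 3.35
tool_pos: [0.7024, -0.0107, 0.1589]
tcp_rot: [1.991, 2.426, -0.003]
wrist_force: [-0.9, -0.6, 0.0]
width: 0.259
```

```bash
python3 - <<'E'
from plan import *
from workcell import read_camera
import cv2
d=read_camera("wrist"); cv2.imwrite("pics/w2.png",d["pixels"][:,:,::-1])
s=bot.read_state();print(s["width"],s["wrist_force"])
c=np.array([.593,-.032])
w=[]
for a in np.linspace(12,-88,25)[1:]:
    w.append((c[0]+.113*np.cos(np.radians(a)),c[1]+.113*np.sin(np.radians(a)),.155,a+90))
plan(w,.022)
E
```

```text
0.25995529410094137 [-0.78192684  0.37896539 -1.07411225]
now [ 0.7024 -0.0107  0.159 ] th 101.2 zaxis [ 0.001 -0.003 -1.   ]
--
{"xyz": [-0.0062, 0.0013, 0.004], "delta_rot": [0.001, 0.004, 0.059], "gripper": 0.022}
{"xyz": [-0.0082, -0.0003, 0.0], "delta_rot": [-0.0, -0.0, 0.073], "gripper": 0.022}
{"xyz": [-0.0082, -0.0003, 0.0], "delta_rot": [-0.0, -0.0, 0.073], "gripper": 0.022}
{"xyz": [-0.0082, -0.0002, 0.0], "delta_rot": [-0.0, -0.0, 0.072], "gripper": 0.022}
{"xyz": [-0.0083, -0.0003, 0.0], "delta_rot": [-0.0, -0.0, 0.073], "gripper": 0.022}
{"xyz": [-0.0082, -0.0004, 0.0], "delta_rot": [-0.0, -0.0, 0.073], "gripper": 0.022}
{"xyz": [-0.0082, -0.0003, 0.0], "delta_rot": [-0.0, -0.0, 0.073], "gripper": 0.022}
{"xyz": [-0.0082, -0.0002, 0.0], "delta_rot": [-0.0, -0.0, 0.072], "gripper": 0.022}
{"xyz": [-0.0082, -0.0004, 0.0], "delta_rot": [-0.0, -0.0, 0.073], "gripper": 0.022}
{"xyz": [-0.0082, -0.0003, 0.0], "delta_rot": [-0.0, -0.0, 0.073], "gripper": 0.022}
{"xyz": [-0.0082, -0.0002, 0.0], "delta_rot": [-0.0, -0.0, 0.073], "gripper": 0.022}
{"xyz": [-0.0082, -0.0003, 0.0], 
[... 393 characters left out ...]
"xyz": [-0.0082, -0.0003, 0.0], "delta_rot": [-0.0, 0.0, 0.073], "gripper": 0.022}
{"xyz": [-0.0082, -0.0003, 0.0], "delta_rot": [-0.0, 0.0, 0.073], "gripper": 0.022}
{"xyz": [-0.0082, -0.0003, 0.0], "delta_rot": [-0.0, 0.0, 0.072], "gripper": 0.022}
{"xyz": [-0.0082, -0.0003, 0.0], "delta_rot": [-0.0, 0.0, 0.073], "gripper": 0.022}
{"xyz": [-0.0082, -0.0003, 0.0], "delta_rot": [-0.0, 0.0, 0.073], "gripper": 0.022}
{"xyz": [-0.0083, -0.0003, 0.0], "delta_rot": [-0.0, 0.0, 0.072], "gripper": 0.022}
{"xyz": [-0.0082, -0.0003, 0.0], "delta_rot": [-0.0, 0.0, 0.073], "gripper": 0.022}
{"xyz": [-0.0082, -0.0003, 0.0], "delta_rot": [-0.0, 0.0, 0.073], "gripper": 0.022}
end [ 0.5969 -0.145   0.155 ]
```

View pics/w2.png

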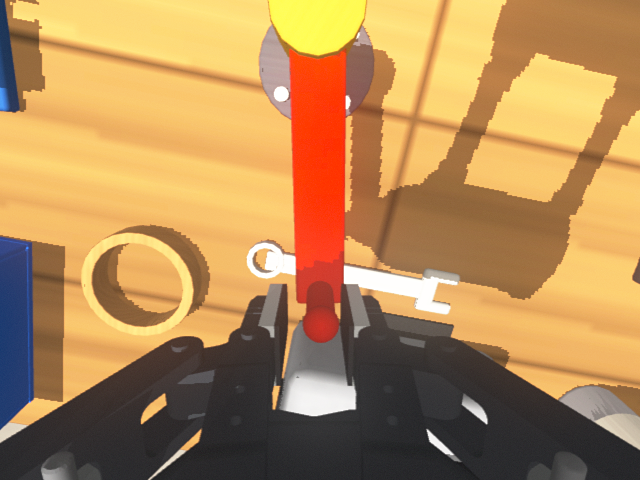

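The pin is caged between the pads, with its ball at (321,322). I swing it now.

{"op": "arm_command", "data": {"rows": [{"xyz": [-0.0062, 0.001, 0.003], "delta_rot": [0.001, 0.004, 0.06], "gripper": 0.022}, {"xyz": [-0.0082, -0.0003, 0], "delta_rot": [0, 0, 0.073], "gripper": 0.022}, {"xyz": [-0.0082, -0.0003, 0], "delta_rot": [0, 0, 0.073], "gripper": 0.022}, {"xyz": [-0.0082, -0.0003, 0], "delta_rot": [0, 0, 0.073], "gripper": 0.022}, {"xyz": [-0.0082, -0.0003, 0], "delta_rot": [0, 0, 0.073], "gripper": 0.022}, {"xyz": [-0.0082, -0.0003, 0], "delta_rot": [0, 0, 0.073], "gripper": 0.022}, {"xyz": [-0.0082, -0.0003, 0], "delta_rot": [0, 0, 0.073], "gripper": 0.022}, {"xyz": [-0.0082, -0.0003, 0], "delta_rot": [0, 0, 0.073], "gripper": 0.022}, {"xyz": [-0.0082, -0.0003, 0], "delta_rot": [0, 0, 0.073], "gripper": 0.022}, {"xyz": [-0.0082, -0.0003, 0], "delta_rot": [0, 0, 0.073], "gripper": 0.022}, {"xyz": [-0.0082, -0.0003, 0], "delta_rot": [0, 0, 0.073], "gripper": 0.022}, {"xyz": [-0.0082, -0.0003, 0], "delta_rot": [0, 0, 0.073], "gripper": 0.022}]}}

```text
time: 4.6
tool_pos: [0.6822, -0.1013, 0.1562]
tcp_rot: [2.828, 1.368, 0.003]
wrist_force: [3.2, 0.9, -0.4]
width: 0.256
```

```bash
python3 - <<'E'
from plan import *
s=bot.read_state();print(s["width"],s["wrist_force"])
c=np.array([.593,-.032]);p=s["tool_pos"][:2]-c
a0=np.degrees(np.arctan2(p[1],p[0]));print(np.hypot(*p),a0)
w=[]
for a in np.linspace(a0,-90,12)[1:]:
    w.append((c[0]+.113*np.cos(np.radians(a)),c[1]+.113*np.sin(np.radians(a)),.155,a+90))
plan(w,.022)
E
```

```text
0.25552407990349296 [ 3.18895491  0.85686181 -0.36082256]
0.11291370728191605 -37.8348674048838
now [ 0.6822 -0.1013  0.1562] th 51.6 zaxis [ 0.002  0.001 -1.   ]
--
{"xyz": [-0.0093, -0.0002, 0.0011], "delta_rot": [0.001, -0.002, 0.073], "gripper": 0.022}
{"xyz": [-0.0094, -0.0004, 0.0], "delta_rot": [-0.0, 0.001, 0.083], "gripper": 0.022}
{"xyz": [-0.0093, -0.0004, 0.0], "delta_rot": [-0.0, -0.0, 0.083], "gripper": 0.022}
{"xyz": [-0.0094, -0.0004, 0.0], "delta_rot": [-0.0, -0.0, 0.082], "gripper": 0.022}
{"xyz": [-0.0093, -0.0004, 0.0], "delta_rot": [-0.0, -0.0, 0.083], "gripper": 0.022}
{"xyz": [-0.0093, -0.0003, 0.0], "delta_rot": [-0.0, -0.0, 0.083], "gripper": 0.022}
{"xyz": [-0.0094, -0.0004, 0.0], "delta_rot": [-0.0, -0.0, 0.083], "gripper": 0.022}
{"xyz": [-0.0093, -0.0004, 0.0], "delta_rot": [-0.0, -0.0, 0.083], "gripper": 0.022}
{"xyz": [-0.0094, -0.0004, 0.0], "delta_rot": [-0.0, -0.0, 0.082], "gripper": 0.022}
{"xyz": [-0.0093, -0.0004, 0.0], "delta_rot": [-0.0, -0.0, 0.083], "gripper": 0.022}
{"xyz": [-0.0094, -0.0004, 0.0], "delta_rot": [-0.001, -0.0, 0.083], "gripper": 0.022}
end [ 0.593 -0.145  0.155]
```

{"op": "arm_command", "data": {"rows": [{"xyz": [-0.009, -0.0003, 0.001], "delta_rot": [0, 0, 0.073], "gripper": 0.022}, {"xyz": [-0.0093, -0.0004, 0], "delta_rot": [0, 0, 0.083], "gripper": 0.022}, {"xyz": [-0.0093, -0.0004, 0], "delta_rot": [0, 0, 0.083], "gripper": 0.022}, {"xyz": [-0.0093, -0.0004, 0], "delta_rot": [0, 0, 0.083], "gripper": 0.022}, {"xyz": [-0.0093, -0.0004, 0], "delta_rot": [0, 0, 0.083], "gripper": 0.022}, {"xyz": [-0.0093, -0.0004, 0], "delta_rot": [0, 0, 0.083], "gripper": 0.022}, {"xyz": [-0.0093, -0.0004, 0], "delta_rot": [0, 0, 0.083], "gripper": 0.022}, {"xyz": [-0.0093, -0.0004, 0], "delta_rot": [0, 0, 0.083], "gripper": 0.022}, {"xyz": [-0.0093, -0.0004, 0], "delta_rot": [0, 0, 0.083], "gripper": 0.022}, {"xyz": [-0.0093, -0.0004, 0], "delta_rot": [0, 0, 0.083], "gripper": 0.022}, {"xyz": [-0.0093, -0.0004, 0], "delta_rot": [0, 0, 0.083], "gripper": 0.022}, {"xyz": [0, 0, 0], "delta_rot": [0, 0, 0], "gripper": 0.022}]}}

```text
time: 5.8
tool_pos: [0.5925, -0.1453, 0.1555]
tcp_rot: [3.141, 0.0, 0.0]
wrist_force: [0.4, -0.2, 0.2]
width: 0.259
```

```bash
cat > hook.py <<'E'
from m import *
from workcell import bot,read_camera
def hook(tag,cam="scene"):
    d=read_camera(cam); cv2.imwrite(f"pics/{tag}.png",d["pixels"][:,:,::-1]); np.savez(tag+".npz",**d)
    Q=mask(d,(0,150,60),(6,255,255),(.45,.8,-.25,.1),(.125,.2))
    v=cv2.fitLine(Q[:,:2].astype(np.float32),cv2.DIST_HUBER,0,.01,.01).ravel()
    m=Q.mean(0)[:2];a=m-np.array([.593,-.032])
    print(tag,len(Q),"mean",Q.mean(0).round(3),"dir by mean",np.degrees(np.arctan2(a[1],a[0])).round(1),"line",np.degrees(np.arctan2(v[1],v[0])).round(1))
E
python3 - <<'E'
from hook import *
s=bot.read_state();print(s["time"],s["width"],s["wrist_force"],s["tool_pos"])
hook("s2"); hook("t2","top")
E
```

```text
5.8 0.2592679522810809 [ 0.3948666  -0.24013487  0.2246849 ] [ 0.59253009 -0.14532387  0.15552292]
s2 576 mean [ 0.599 -0.099  0.142] dir by mean -84.5 line -85.5
t2 267 mean [ 0.595 -0.075  0.144] dir by mean -87.7 line -86.1
```

View pics/s2.png

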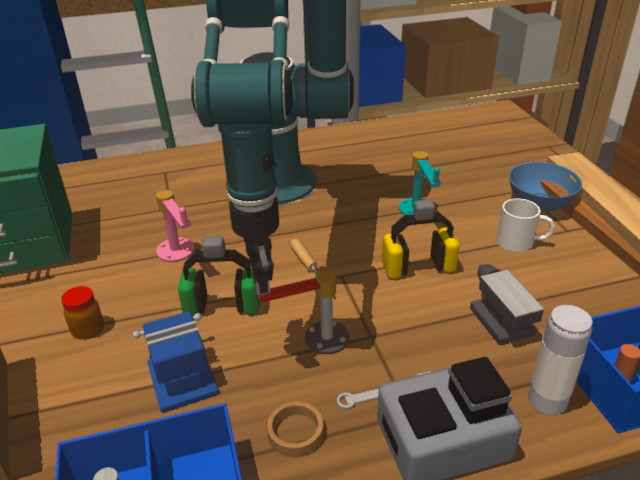

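The arm now points at the vise, at about -86° against the vise bearing of about -88°. In the scene view the red arm runs from (325,285) to (262,297). I retreat upward and go to the yellow pair.

```bash
python3 - <<'E'
from plan import *
p=(.5925,-.145,.1555,0)
plan(lin(p,(.5925,-.145,.2555,0),4)+lin((.5925,-.145,.2555,0),(.448,.215,.255,83),15),.075)
E
```

```text
now [ 0.5924 -0.1447  0.1547] th 0.2 zaxis [-0.001  0.    -1.   ]
--
{"xyz": [0.0, 0.0003, -0.0258], "delta_rot": [-0.0, 0.001, 0.003], "gripper": 0.075}
{"xyz": [0.0, -0.0, -0.025], "delta_rot": [-0.0, 0.0, -0.0], "gripper": 0.075}
{"xyz": [0.0, -0.0, -0.025], "delta_rot": [-0.0, 0.0, -0.0], "gripper": 0.075}
{"xyz": [-0.0, -0.0, -0.025], "delta_rot": [-0.0, 0.0, -0.0], "gripper": 0.075}
{"xyz": [-0.0097, -0.024, 0.0001], "delta_rot": [-0.0, 0.0, -0.097], "gripper": 0.075}
{"xyz": [-0.0072, -0.0248, 0.0], "delta_rot": [-0.0, 0.0, -0.097], "gripper": 0.075}
{"xyz": [-0.0049, -0.0255, 0.0001], "delta_rot": [-0.0, 0.0, -0.096], "gripper": 0.075}
{"xyz": [-0.0023, -0.0257, -0.0], "delta_rot": [-0.0, 0.0, -0.097], "gripper": 0.075}
{"xyz": [0.0001, -0.0259, 0.0], "delta_rot": [-0.0, 0.0, -0.096], "gripper": 0.075}
{"xyz": [0.0026, -0.0257, 0.0001], "delta_rot": [-0.0, 0.0, -0.097], "gripper": 0.075}
{"xyz": [0.0051, -0.0254, 0.0], "delta_rot": [-0.0, 0.0, -0.096], "gripper": 0.075}
{"xyz": [0.0075, -0.0247, 0.0001], "delta_rot": [-0.0, 0.0, -0.097], "gripper": 0.075}
--
{"xyz": [0.0098, -0.0239, 0.0], "delta_rot": [-0.001, 0.0, -0.097], "gripper": 0.075}
{"xyz": [0.0122, -0.0229, 0.0], "delta_rot": [0.0, 0.0, -0.096], "gripper": 0.075}
{"xyz": [0.0142, -0.0215, 0.0001], "delta_rot": [0.0, 0.0, -0.097], "gripper": 0.075}
{"xyz": [0.0163, -0.0201, -0.0], "delta_rot": [0.0, 0.0, -0.096], "gripper": 0.075}
{"xyz": [0.0181, -0.0185, 0.0], "delta_rot": [0.0, 0.0, -0.097], "gripper": 0.075}
{"xyz": [0.0199, -0.0166, 0.0], "delta_rot": [0.0, 0.0, -0.096], "gripper": 0.075}
{"xyz": [0.0213, -0.0146, 0.0], "delta_rot": [0.0, 0.0, -0.097], "gripper": 0.075}
end [0.448 0.215 0.255]
```

{"op": "arm_command", "data": {"rows": [{"xyz": [0, 0, -0.025], "delta_rot": [0, 0, 0], "gripper": 0.03}, {"xyz": [0, 0, -0.025], "delta_rot": [0, 0, 0], "gripper": 0.03}, {"xyz": [0, 0, -0.025], "delta_rot": [0, 0, 0], "gripper": 0.075}, {"xyz": [0, 0, -0.025], "delta_rot": [0, 0, 0], "gripper": 0.075}, {"xyz": [-0.01, -0.024, 0], "delta_rot": [0, 0, -0.097], "gripper": 0.075}, {"xyz": [-0.007, -0.025, 0], "delta_rot": [0, 0, -0.097], "gripper": 0.075}, {"xyz": [-0.005, -0.0255, 0], "delta_rot": [0, 0, -0.096], "gripper": 0.075}, {"xyz": [-0.002, -0.0255, 0], "delta_rot": [0, 0, -0.097], "gripper": 0.075}, {"xyz": [0, -0.026, 0], "delta_rot": [0, 0, -0.096], "gripper": 0.075}, {"xyz": [0.003, -0.0255, 0], "delta_rot": [0, 0, -0.097], "gripper": 0.075}, {"xyz": [0.005, -0.0255, 0], "delta_rot": [0, 0, -0.096], "gripper": 0.075}, {"xyz": [0.0075, -0.0245, 0], "delta_rot": [0, 0, -0.097], "gripper": 0.075}]}}

```text
time: 7.1
tool_pos: [0.515, 0.0486, 0.2541]
tcp_rot: [-2.904, -1.194, 0.004]
wrist_force: [0.0, 0.5, -0.1]
width: 0.88
```

{"op": "arm_command", "data": {"rows": [{"xyz": [0.01, -0.024, 0], "delta_rot": [0, 0, -0.097], "gripper": 0.075}, {"xyz": [0.012, -0.023, 0], "delta_rot": [0, 0, -0.096], "gripper": 0.075}, {"xyz": [0.014, -0.0215, 0], "delta_rot": [0, 0, -0.097], "gripper": 0.075}, {"xyz": [0.0165, -0.02, 0], "delta_rot": [0, 0, -0.096], "gripper": 0.075}, {"xyz": [0.018, -0.0185, 0], "delta_rot": [0, 0, -0.097], "gripper": 0.075}, {"xyz": [0.02, -0.0165, 0], "delta_rot": [0, 0, -0.096], "gripper": 0.075}, {"xyz": [0.0215, -0.0145, 0], "delta_rot": [0, 0, -0.097], "gripper": 0.075}, {"xyz": [0, 0, 0], "delta_rot": [0, 0, 0], "gripper": 0.075}]}}

```text
time: 7.9
tool_pos: [0.4468, 0.2181, 0.2545]
tcp_rot: [-2.342, -2.088, 0.002]
wrist_force: [0.3, 0.6, -0.4]
width: 0.874
```

```bash
python3 - <<'E'
from hook import *
from plan import *
hook("s3")
d=read_camera("wrist"); cv2.imwrite("pics/w3.png",d["pixels"][:,:,::-1])
Q=mask(d,(0,0,20),(179,80,255),(.4,.5,.17,.27),(.155,.18));r=cv2.minAreaRect(Q[:,:2].astype(np.float32));print("pad",len(Q),r,Q.mean(0))
plan([(.448,.215,.235,83)],.075)
E
```

```text
s3 733 mean [ 0.599 -0.107  0.145] dir by mean -85.5 line -87.3
pad 2559 ((0.44360455870628357, 0.21695049107074738), (0.03955253213644028, 0.028519047424197197), 82.4290771484375) [0.44220057 0.21707601 0.16482178]
now [0.4477 0.2159 0.2543] th 83.2 zaxis [-0.003  0.    -1.   ]
--
{"xyz": [-0.0009, 0.0004, 0.0193], "delta_rot": [-0.003, 0.0, 0.003], "gripper": 0.075}
end [0.448 0.215 0.235]
```

View pics/w3.png

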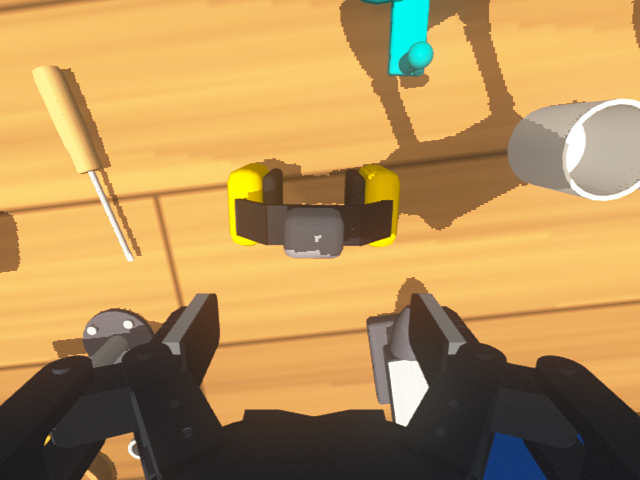

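View pics/s3.png

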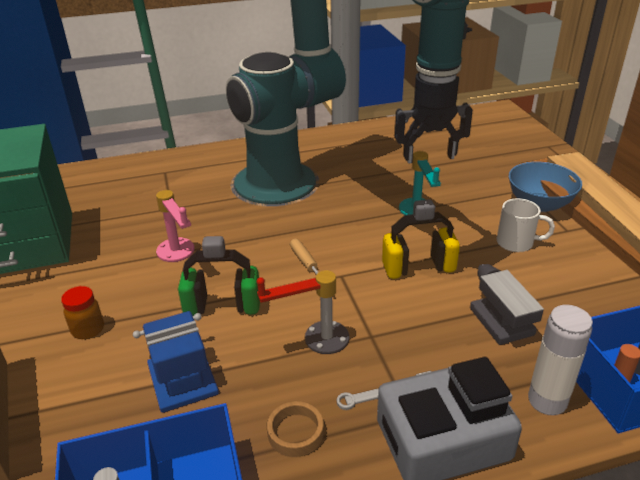

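The pad is at (314,233), midway between the jaws, and the turquoise pin at (420,55) is clear. The scene view shows the red hook holding at -86°. I descend and grip.

{"op": "arm_command", "data": {"rows": [{"xyz": [0, -0.001, 0.03], "delta_rot": [-0.003, 0, 0.003], "gripper": 0.075}, {"xyz": [0, 0, 0.03], "delta_rot": [0, 0, 0], "gripper": 0.075}, {"xyz": [0, 0, 0.03], "delta_rot": [0, 0, 0], "gripper": 0.075}, {"xyz": [0, 0, 0.018], "delta_rot": [0, 0, 0], "gripper": 0.075}, {"xyz": [0, 0, 0.008], "delta_rot": [0, 0, 0], "gripper": 0.075}, {"xyz": [0, 0, 0], "delta_rot": [0, 0, 0], "gripper": 0.075}]}}

```text
time: 8.6
tool_pos: [0.4463, 0.2146, 0.1371]
tcp_rot: [-2.355, -2.078, 0.004]
wrist_force: [0.4, -0.5, 0.4]
width: 0.878
```

{"op": "arm_command", "data": {"rows": [{"xyz": [0, 0, 0], "delta_rot": [0, 0, 0], "gripper": 0.03}, {"xyz": [0, 0, 0], "delta_rot": [0, 0, 0], "gripper": 0.03}, {"xyz": [0, 0, 0], "delta_rot": [0, 0, 0], "gripper": 0.03}, {"xyz": [0, 0, 0], "delta_rot": [0, 0, 0], "gripper": 0.03}, {"xyz": [0, 0, 0], "delta_rot": [0, 0, 0], "gripper": 0.03}, {"xyz": [0, 0, 0], "delta_rot": [0, 0, 0], "gripper": 0.03}], "force": 50}}

```text
time: 9.2
tool_pos: [0.4481, 0.2164, 0.1399]
tcp_rot: [2.354, 2.079, 0.006]
wrist_force: [1.4, 1.8, 6.1]
width: 0.456
```

{"op": "arm_command", "data": {"rows": [{"xyz": [0, 0, -0.015], "delta_rot": [0, 0, 0], "gripper": 0.03}, {"xyz": [0, 0, -0.025], "delta_rot": [0, 0, 0], "gripper": 0.03}, {"xyz": [0, 0, -0.025], "delta_rot": [0, 0, 0], "gripper": 0.03}, {"xyz": [0, 0, -0.025], "delta_rot": [0, 0, 0], "gripper": 0.03}, {"xyz": [0, 0, -0.025], "delta_rot": [0, 0, 0], "gripper": 0.03}, {"xyz": [0, 0, -0.025], "delta_rot": [0, 0, 0], "gripper": 0.03}, {"xyz": [0, 0, -0.025], "delta_rot": [0, 0, 0], "gripper": 0.03}, {"xyz": [0, 0, -0.025], "delta_rot": [0, 0, 0], "gripper": 0.03}, {"xyz": [0, 0, -0.01], "delta_rot": [0, 0, 0], "gripper": 0.03}]}}

```text
time: 10.1
tool_pos: [0.4472, 0.2157, 0.3402]
tcp_rot: [2.354, 2.079, 0.004]
wrist_force: [1.2, 0.4, -2.7]
width: 0.463
```

```bash
python3 - <<'E'
from plan import *
s=bot.read_state();print(s["width"],s["wrist_force"])
plan(lin((*s["tool_pos"],83),(.597,-.098,.338,3),18),.03)
E
```

```text
0.46302499797838936 [ 1.24908937  0.37692929 -2.69651028]
now [0.4472 0.2157 0.3402] th 82.9 zaxis [ 0.002  0.001 -1.   ]
--
{"xyz": [-0.0163, 0.0104, 0.0001], "delta_rot": [0.002, -0.001, 0.076], "gripper": 0.03}
{"xyz": [-0.0154, 0.0116, 0.0001], "delta_rot": [0.0, -0.0, 0.078], "gripper": 0.03}
{"xyz": [-0.0145, 0.0128, 0.0002], "delta_rot": [0.0, -0.0, 0.077], "gripper": 0.03}
{"xyz": [-0.0134, 0.0139, 0.0001], "delta_rot": [0.0, -0.0, 0.078], "gripper": 0.03}
{"xyz": [-0.0124, 0.0148, 0.0001], "delta_rot": [0.0, -0.0, 0.077], "gripper": 0.03}
{"xyz": [-0.0111, 0.0158, 0.0001], "delta_rot": [0.0, -0.0, 0.078], "gripper": 0.03}
{"xyz": [-0.0099, 0.0166, 0.0002], "delta_rot": [0.0, -0.0, 0.078], "gripper": 0.03}
{"xyz": [-0.0086, 0.0173, 0.0001], "delta_rot": [0.0, -0.0, 0.077], "gripper": 0.03}
{"xyz": [-0.0072, 0.0179, 0.0001], "delta_rot": [0.0, -0.0, 0.078], "gripper": 0.03}
{"xyz": [-0.0058, 0.0184, 0.0001], "delta_rot": [0.0, -0.0, 0.077], "gripper": 0.03}
{"xyz": [-0.0044, 0.0188, 0.0001], "delta_rot": [0.0, -0.0, 0.078], "gripper": 0.03}
{"xyz": [-0.0028, 0.0191, 0.0002], "delta_rot": [-0.0, -0.0, 0.077], "gripper": 0.03}
--
{"xyz": [-0.0014, 0.0193, 0.0001], "delta_rot": [-0.0, -0.0, 0.078], "gripper": 0.03}
{"xyz": [0.0001, 0.0193, 0.0001], "delta_rot": [-0.0, -0.0, 0.078], "gripper": 0.03}
{"xyz": [0.0016, 0.0193, 0.0001], "delta_rot": [-0.0, -0.0, 0.077], "gripper": 0.03}
{"xyz": [0.0031, 0.019, 0.0001], "delta_rot": [-0.0, -0.0, 0.078], "gripper": 0.03}
{"xyz": [0.0045, 0.0188, 0.0002], "delta_rot": [-0.0, -0.0, 0.077], "gripper": 0.03}
{"xyz": [0.006, 0.0184, 0.0001], "delta_rot": [-0.0, -0.0, 0.078], "gripper": 0.03}
end [ 0.597 -0.098  0.338]
```

{"op": "arm_command", "data": {"rows": [{"xyz": [-0.0165, 0.0105, 0], "delta_rot": [0.002, -0.001, 0.076], "gripper": 0.03}, {"xyz": [-0.0155, 0.0115, 0], "delta_rot": [0, 0, 0.078], "gripper": 0.03}, {"xyz": [-0.0145, 0.013, 0], "delta_rot": [0, 0, 0.077], "gripper": 0.03}, {"xyz": [-0.0135, 0.014, 0], "delta_rot": [0, 0, 0.078], "gripper": 0.03}, {"xyz": [-0.0125, 0.015, 0], "delta_rot": [0, 0, 0.077], "gripper": 0.03}, {"xyz": [-0.011, 0.016, 0], "delta_rot": [0, 0, 0.078], "gripper": 0.03}, {"xyz": [-0.01, 0.0165, 0], "delta_rot": [0, 0, 0.078], "gripper": 0.03}, {"xyz": [-0.0085, 0.0175, 0], "delta_rot": [0, 0, 0.077], "gripper": 0.03}, {"xyz": [-0.007, 0.018, 0], "delta_rot": [0, 0, 0.078], "gripper": 0.03}, {"xyz": [-0.006, 0.0185, 0], "delta_rot": [0, 0, 0.077], "gripper": 0.03}, {"xyz": [-0.0045, 0.019, 0], "delta_rot": [0, 0, 0.078], "gripper": 0.03}, {"xyz": [-0.003, 0.019, 0], "delta_rot": [0, 0, 0.077], "gripper": 0.03}]}}

```text
time: 11.3
tool_pos: [0.5466, 0.0046, 0.3361]
tcp_rot: [-3.037, -0.8, 0.008]
wrist_force: [-0.3, -0.5, -2.2]
width: 0.459
```

{"op": "arm_command", "data": {"rows": [{"xyz": [-0.0015, 0.0195, 0], "delta_rot": [0, 0, 0.078], "gripper": 0.03}, {"xyz": [0, 0.0195, 0], "delta_rot": [0, 0, 0.078], "gripper": 0.03}, {"xyz": [0.0015, 0.0195, 0], "delta_rot": [0, 0, 0.077], "gripper": 0.03}, {"xyz": [0.003, 0.019, 0], "delta_rot": [0, 0, 0.078], "gripper": 0.03}, {"xyz": [0.0045, 0.019, 0], "delta_rot": [0, 0, 0.077], "gripper": 0.03}, {"xyz": [0.006, 0.0185, 0], "delta_rot": [0, 0, 0.078], "gripper": 0.03}, {"xyz": [0, 0, 0], "delta_rot": [0, 0, 0], "gripper": 0.03}, {"xyz": [0, 0, 0], "delta_rot": [0, 0, 0], "gripper": 0.03}]}}

```text
time: 12.1
tool_pos: [0.5963, -0.1003, 0.3363]
tcp_rot: [-3.14, -0.082, 0.008]
wrist_force: [-0.2, -0.0, -2.2]
width: 0.457
```

```bash
python3 - <<'E'
from hook import *
from plan import *
hook("s4")
d=load("s4.npz")
for nm,lo,hi,zr in [("cups",(23,150,70),(33,255,255),(.17,.32)),("pad",(0,0,20),(179,80,200),(.345,.385)),("band",(0,0,0),(179,120,60),(.30,.34))]:
    Q=mask(d,lo,hi,(.48,.72,-.2,0),zr);r=cv2.minAreaRect(Q[:,:2].astype(np.float32));print(nm,len(Q),np.round(r[0],3),np.round(r[1],3),r[2],Q.min(0).round(3),Q.max(0).round(3))
hook("w4","wrist")
plan([(.597,-.098,.338,3)],.03)
E
```

```text
s4 393 mean [ 0.602 -0.128  0.147] dir by mean -84.9 line 89.1
cups 2267 [ 0.606 -0.115] [0.155 0.068] 18.322206497192383 [ 0.528 -0.154  0.174] [ 0.675 -0.062  0.32 ]
pad 484 [ 0.599 -0.1  ] [0.097 0.03 ] 3.205156087875366 [ 0.552 -0.116  0.345] [ 0.648 -0.084  0.385]
band 656 [ 0.6   -0.099] [0.12 0.03] 3.25193190574646 [ 0.541 -0.117  0.3  ] [ 0.66  -0.082  0.339]
w4 1888 mean [ 0.593 -0.091  0.145] dir by mean -89.9 line -86.9
now [ 0.5964 -0.0996  0.337 ] th 3.0 zaxis [-0.004  0.    -1.   ]
--
{"xyz": [0.0007, -0.0016, -0.001], "delta_rot": [-0.0, 0.004, 0.001], "gripper": 0.03}
end [ 0.597 -0.098  0.338]
```

View pics/s4.png

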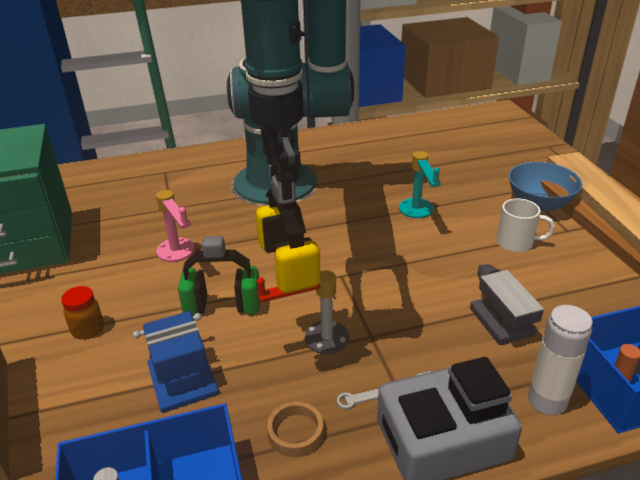

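View pics/w4.png

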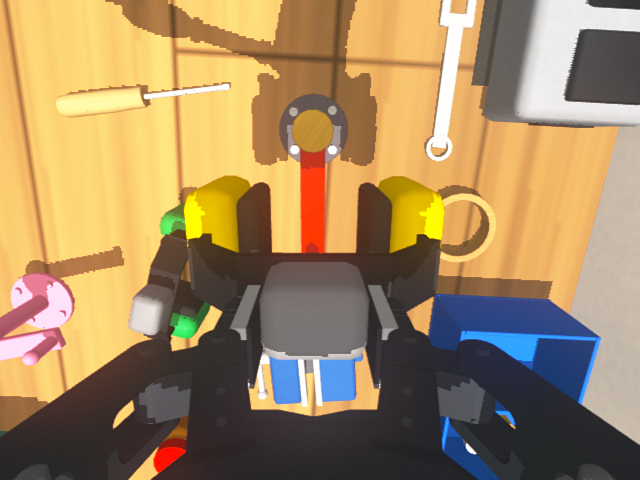

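The wrist view shows the red arm (x≈313) running between the cups (inner pads 258 and 372), with the vise straight ahead at (313,380). The band sits about 68 mm out from the axis. I lower it.

{"op": "arm_command", "data": {"rows": [{"xyz": [0, 0, 0.015], "delta_rot": [0, 0.004, 0], "gripper": 0.03}, {"xyz": [0, 0, 0.02], "delta_rot": [0, 0, 0], "gripper": 0.03}, {"xyz": [0, 0, 0.02], "delta_rot": [0, 0, 0], "gripper": 0.03}, {"xyz": [0, 0, 0.02], "delta_rot": [0, 0, 0], "gripper": 0.03}, {"xyz": [0, 0, 0.02], "delta_rot": [0, 0, 0], "gripper": 0.03}, {"xyz": [0, 0, 0.02], "delta_rot": [0, 0, 0], "gripper": 0.03}, {"xyz": [0, 0, 0.02], "delta_rot": [0, 0, 0], "gripper": 0.03}, {"xyz": [0, 0, 0.015], "delta_rot": [0, 0, 0], "gripper": 0.03}, {"xyz": [0, 0, 0.01], "delta_rot": [0, 0, 0], "gripper": 0.03}, {"xyz": [0, 0, 0.005], "delta_rot": [0, 0, 0], "gripper": 0.03}, {"xyz": [0, 0, 0.003], "delta_rot": [0, 0, 0], "gripper": 0.03}, {"xyz": [0, 0, 0], "delta_rot": [0, 0, 0], "gripper": 0.03}]}}

```text
time: 13.4
tool_pos: [0.5976, -0.1004, 0.1704]
tcp_rot: [3.14, 0.082, 0.004]
wrist_force: [0.8, -0.6, -2.2]
width: 0.458
```

```bash
python3 - <<'E'
from hook import *
from plan import *
hook("s5"); print(bot.read_state()["wrist_force"])
plan([(.597,-.098,.16,3)],.03)
d=load("s5.npz")["pixels"][:,:,::-1]
cv2.imwrite("pics/c5.png",cv2.resize(d[190:370,170:390],None,fx=3.3,fy=3.3))
E
```

```text
s5 528 mean [ 0.6   -0.113  0.146] dir by mean -84.9 line -88.5
[-0.2089558   0.39105081 -2.94060143]
now [ 0.5977 -0.1004  0.1707] th 3.0 zaxis [ 0.003 -0.001 -1.   ]
--
{"xyz": [-0.0006, -0.0025, 0.0107], "delta_rot": [0.001, -0.003, -0.0], "gripper": 0.03}
end [ 0.597 -0.098  0.16 ]
```

View pics/c5.png

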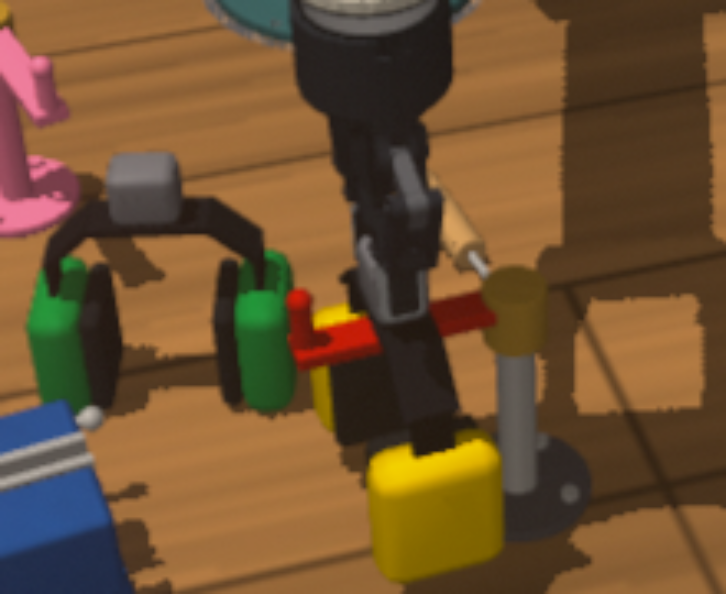

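The crop shows the band astride the arm, between the post (515,310) and the pin (300,320), with a cup on each side. I take small steps down until it touches.

{"op": "arm_command", "data": {"rows": [{"xyz": [0, 0, 0.005], "delta_rot": [0, 0, 0], "gripper": 0.03}, {"xyz": [0, 0, 0.003], "delta_rot": [0, 0, 0], "gripper": 0.03}, {"xyz": [0, 0, 0.002], "delta_rot": [0, 0, 0], "gripper": 0.03}, {"xyz": [0, 0, 0], "delta_rot": [0, 0, 0], "gripper": 0.03}]}}

```text
time: 13.85
tool_pos: [0.5973, -0.1004, 0.1601]
tcp_rot: [3.14, 0.082, 0.003]
wrist_force: [0.2, 0.1, -2.6]
width: 0.46
```

{"op": "arm_command", "data": {"rows": [{"xyz": [0, 0, 0.0015], "delta_rot": [0, 0, 0], "gripper": 0.03}, {"xyz": [0, 0, 0], "delta_rot": [0, 0, 0], "gripper": 0.03}]}}

```text
time: 14.05
tool_pos: [0.5975, -0.1004, 0.1598]
tcp_rot: [3.14, 0.082, 0.004]
wrist_force: [-3.1, 1.0, 3.9]
width: 0.462
```

{"op": "arm_command", "data": {"rows": [{"xyz": [0, 0, 0.0015], "delta_rot": [0, 0, 0], "gripper": 0.03}, {"xyz": [0, 0, 0], "delta_rot": [0, 0, 0], "gripper": 0.03}]}}

```text
time: 14.25
tool_pos: [0.5981, -0.1005, 0.1598]
tcp_rot: [3.14, 0.082, 0.006]
wrist_force: [-4.8, 1.0, 10.0]
width: 0.455
```

It is seated. I ease off the preload and open.

{"op": "arm_command", "data": {"rows": [{"xyz": [0, 0, -0.0015], "delta_rot": [0, 0, 0], "gripper": 0.03}, {"xyz": [0, 0, 0], "delta_rot": [0, 0, 0], "gripper": 0.045}, {"xyz": [0, 0, 0], "delta_rot": [0, 0, 0], "gripper": 0.055}, {"xyz": [0, 0, 0], "delta_rot": [0, 0, 0], "gripper": 0.065}, {"xyz": [0, 0, 0], "delta_rot": [0, 0, 0], "gripper": 0.075}, {"xyz": [0, 0, 0], "delta_rot": [0, 0, 0], "gripper": 0.075}, {"xyz": [0, 0, 0], "delta_rot": [0, 0, 0], "gripper": 0.075}]}}

```text
time: 14.95
tool_pos: [0.5972, -0.1004, 0.1583]
tcp_rot: [3.14, 0.082, 0.002]
wrist_force: [0.2, 0.4, -0.3]
width: 0.881
```

```bash
python3 - <<'E'
from hook import *
hook("s6");hook("w6","wrist"); print(bot.read_state()["wrist_force"])
d=load("s6.npz")["pixels"][:,:,::-1]
cv2.imwrite("pics/c6.png",cv2.resize(d[190:370,170:390],None,fx=3.3,fy=3.3))
E
```

```text
s6 514 mean [ 0.601 -0.113  0.146] dir by mean -84.7 line -87.4
w6 5666 mean [ 0.593 -0.089  0.149] dir by mean -89.5 line -86.6
[-1.11072039  0.34838812  0.00240971]
```

View pics/c6.png

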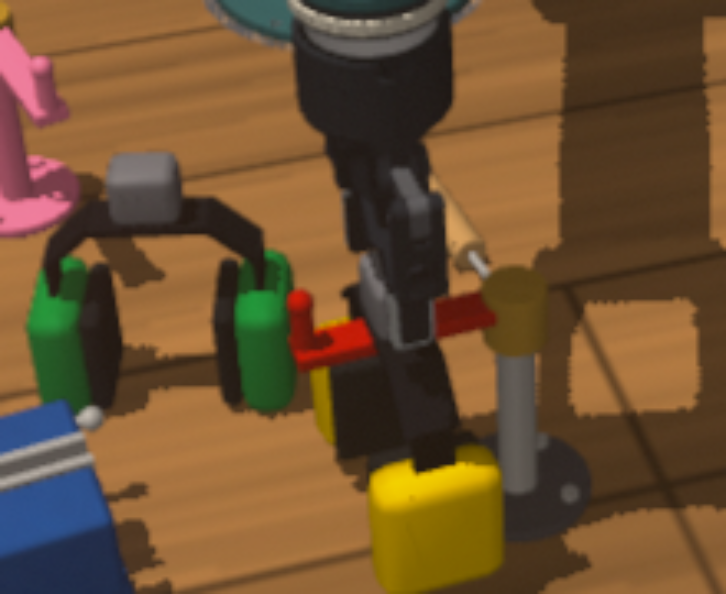

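View pics/w6.png

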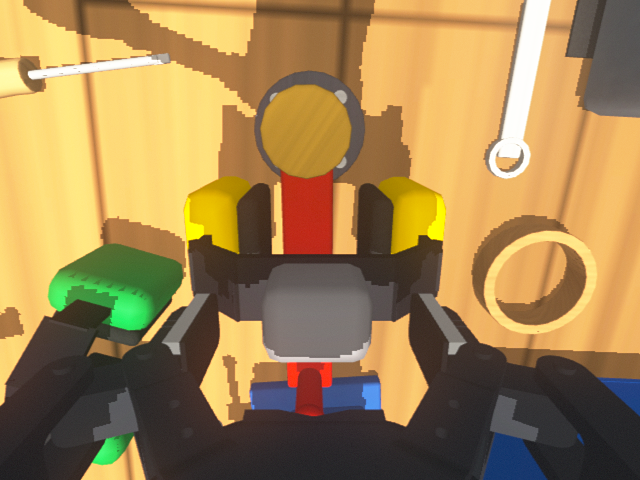

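The pads (200 and 440) are clear of the grip pad (265–370) and the band rests on the arm. I lift straight up.

{"op": "arm_command", "data": {"rows": [{"xyz": [0, 0, -0.01], "delta_rot": [0, 0, 0], "gripper": 0.075}, {"xyz": [0, 0, -0.02], "delta_rot": [0, 0, 0], "gripper": 0.075}, {"xyz": [0, 0, -0.03], "delta_rot": [0, 0, 0], "gripper": 0.075}, {"xyz": [0, 0, -0.04], "delta_rot": [0, 0, 0], "gripper": 0.075}, {"xyz": [0, 0, -0.04], "delta_rot": [0, 0, 0], "gripper": 0.075}, {"xyz": [0, 0, -0.04], "delta_rot": [0, 0, 0], "gripper": 0.075}, {"xyz": [0, 0, 0], "delta_rot": [0, 0, 0], "gripper": 0.075}, {"xyz": [0, 0, 0], "delta_rot": [0, 0, 0], "gripper": 0.075}, {"xyz": [0, 0, 0], "delta_rot": [0, 0, 0], "gripper": 0.075}, {"xyz": [0, 0, 0], "delta_rot": [0, 0, 0], "gripper": 0.075}]}}

```text
time: 16.05
tool_pos: [0.596, -0.1001, 0.3364]
tcp_rot: [-3.14, -0.082, 0.003]
wrist_force: [-0.6, 0.3, -1.3]
width: 0.879
```

```bash
cat > chk.py <<'E'
from hook import *
def chk(t):
    hook(t)
    d=load(t+".npz")
    for nm,lo,hi,box,zr in [("pad",(0,0,20),(179,80,255),(.55,.65,-.16,-.03),(.165,.2)),("band",(0,0,0),(179,120,60),(.53,.67,-.16,-.03),(.12,.163)),("cups",(23,150,70),(33,255,255),(.48,.72,-.2,0),(.01,.12)),("green",(50,150,40),(75,255,255),(.3,.7,-.4,0),(.02,.1))]:
        Q=mask(d,lo,hi,box,zr)
        r=cv2.minAreaRect(Q[:,:2].astype(np.float32));print(nm,len(Q),np.round(r[0],3),np.round(r[1],3),round(r[2],1),Q.min(0).round(3),Q.max(0).round(3))
    return d
E
python3 - <<'E'
from chk import *
d=chk("s7")["pixels"][:,:,::-1];chk("s7b"); print(bot.read_state()["wrist_force"])
cv2.imwrite("pics/c7.png",cv2.resize(d[190:370,170:390],None,fx=3.3,fy=3.3))
E
```

```text
s7 536 mean [ 0.6   -0.111  0.146] dir by mean -84.8 line -86.7
pad 379 [ 0.601 -0.1  ] [0.041 0.03 ] 5.0 [ 0.58  -0.115  0.165] [ 0.622 -0.084  0.187]
band 571 [ 0.614 -0.099] [0.098 0.03 ] 3.1 [ 0.566 -0.116  0.12 ] [ 0.662 -0.081  0.158]
cups 1586 [ 0.612 -0.119] [0.153 0.067] 23.8 [ 0.528 -0.137  0.02 ] [ 0.677 -0.063  0.104]
green 734 [ 0.448 -0.207] [0.147 0.065] 75.7 [ 0.401 -0.284  0.02 ] [ 0.494 -0.131  0.09 ]
s7b 537 mean [ 0.6   -0.111  0.146] dir by mean -84.9 line -88.6
pad 375 [ 0.602 -0.1  ] [0.038 0.03 ] 8.5 [ 0.582 -0.115  0.165] [ 0.622 -0.084  0.187]
band 577 [ 0.607 -0.1  ] [0.112 0.03 ] 3.7 [ 0.552 -0.117  0.12 ] [ 0.663 -0.082  0.157]
cups 1584 [ 0.614 -0.119] [0.151 0.066] 24.7 [ 0.533 -0.137  0.021] [ 0.678 -0.062  0.103]
green 733 [ 0.448 -0.207] [0.147 0.067] 74.5 [ 0.402 -0.284  0.02 ] [ 0.496 -0.132  0.091]
[ 0.56921363 -1.1306157   0.14522659]
```

View pics/c7.png

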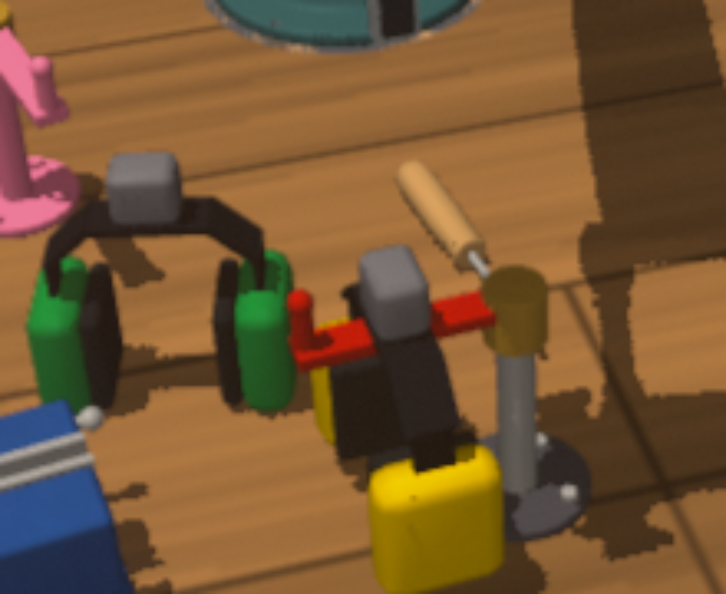

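The crop shows the yellow pair hanging still and level on the red arm, between post and pin, with the gripper clear. I hand it in.

```bash
python3 -c "
from workcell import bot
print(bot.finish_job())"
```

```text
the job is handed in; nothing more can be done
None
```

I turned the red hook to face the blue vise, hung the yellow ear defenders on it, and handed the job in at about 16 s. No verdict was reported.

- **Hook:** I caged its pin between the fingers and swung it about 100°. The last pictures put its direction between -85° and -89°, and the vise bears about -88°, so the arm's line passes within roughly 15 mm of the vise's centre. The readings differ by about 4° between fits, well inside the 70 mm allowed.
- **Yellow pair:** It hangs astride the arm about 68 mm from the swivel axis, level, with a cup on each side. The top of its grip pad is at 187 mm against an expected 186 mm, so the band is on its seat. Two pictures in a row agreed to within about 1 mm on the pad and the top of the band, so it is not swinging. The fitted cup and band rectangles were less reliable because one cup is partly hidden.
- **Green pair:** It measured the same position as at the start.
- **Robot:** The gripper ended about 150 mm above the pad, touching nothing. The highest wrist force I read was about 11 N, while seating the band.

No check failed.

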